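# Gauge a cast sleeve and hold it against the spring stop

### The arm

A 6-joint arm with a two-finger parallel gripper is mounted at the origin on the work surface. World frame = base frame: x ahead of the robot, y to its left, z up, the work surface at z = 0. Lengths are in m, angles in rad, forces in N, time in s.
With the tool pointing down it reaches from about 0.375 to 0.9 m from the base axis. Payload 3.1 kg.
Tool frame: the origin (TCP) lies midway between the tips of the shut fingers; the grasp point (between the pads) lies 19 mm behind it; z points along the fingers, y is the direction in which the jaws open and shut (so a half turn about z gives the same grasp; the last joint's range is limited). The gripper opens to 87 mm and grips with 3 to 60 N. Pads are 19 mm wide; open, the fingers measure 117 mm over their backs; the gripper's body (75 mm by 190 mm) begins 51 mm behind the grasp point.
Start: joints at [1.109, 0.527, 1.433, -0, 1.181, -0.178], TCP at [0.174, 0.6, 0.223] pointing down, gripper open.
Joint ranges: [-3.08, 3.08], [-0.75, 2.2], [0.22, 2.44], [-1.43, 4.57], [0, 2.65], [-2.85, 2.85]. Speed limits (rad/s): [2.79, 2.79, 3.14, 3.14, 3.14, 3.14].

### API

Orientations are given as a unit quaternion [x, y, z, w].
In Python, from rig import robot gives the robot as it stands.
- The arm moves only by the tool move_arm, never from a script. Its argument "rows" is one flat list of numbers, 7 for each row, row after row: the shift along the world's x, y, z in mm, then the turn, a rotation vector about the world's x, y, z in rad, then the closure, from 0 (fully open) to 1 (shut). A call has 1 to 12 rows; each row shifts and turns the commanded pose from where the row before left it; what a row does not reach is not made up. A row lasts 1/10 s, in which the tool goes at most 50 mm and 8.59 degrees, less where a joint would pass 70% of its speed; a pose out of reach is approached as far as the arm can. A call with a gripper value outside its range is refused whole. The fingers move at their own pace and stop on an object; "grip_force" is the grip in N (left out, the last holds). Time passes only in rows, so rows that do not move let the fingers close. It gives the time, the measured TCP pose, the force and the opening at its end, in the units of the state.
- robot.get_obs(): the state, without advancing time (a new reading comes with each control period).
- robot.camera(name): name is "scene" or "top" or "wrist"; returns a dict with "color" (420x560x3 uint8, red, green, blue), "z_map" (420x560 float32, m along the optical axis (not along the pixel's ray), 0 where there is no reading), "camera_matrix" (3x3 intrinsics, pixels), "distortion" ([k1, k2, p1, p2, k3] as OpenCV has them; the pictures are not rectified), "R" (3x3) and "t" (3): a world point X has camera coordinates R X + t; the wrist camera has in their place "tool_from_camera" (4x4, takes a point from camera to tool coordinates, whose origin is the TCP and whose axes are the flange's). Camera axes: x right, y down, z forward; pixel columns grow to the right and rows downward; lengths in m; the calibration is good to about 2 mm. A picture is of the moment at which its call begins: read the wrist's pose just before it.
- robot.hand_in(): hands the job in, once; it reports no verdict.
Trained networks look in the newest picture that a camera, given by its name, has taken for a name from the list of things; names that differ only in an ending like _2 or _b are one class to them, and where a whole thing is asked for, a point or a joint stands for the part that bears it (a point fixed in the world has none). Each returns a list of dicts, best first, with "conf" (0 to 1); they miss things now and then, are a little off and sometimes report something else, mostly with a low value. They report only what shows in the picture. A call takes as long as a camera call. They do not tell look-alikes from the thing itself.
- robot.search_frame(camera, thing): "at" ([column, row] in pixels, amid what is visible of it).
- robot.spot_point(camera, thing): "at" ([column, row] in pixels: a listed point, or the origin of a listed thing).
The state is a dict: "time": time; "q": joint angles; "joint_velocities": joint speeds; "joint_torque": joint torques, N m; "position": TCP position; "tool_rot": TCP orientation; "ft_force": force on the tool from outside, world axes, zero at the start; "moment": the same for the moment, N m; "grip_width": finger opening in m.
Only numpy, scipy, OpenCV 4.12 (cv2) and the standard library are available. Lean on these libraries where they do the work, as an engineer would, in place of code of your own. Each camera call takes 0.05 s, during which the arm holds its last target.

### The job

Take the wide-bored one of the two cast sleeves and slide it fully down onto the shoulder of the gauge pin to check its fit, leaving the narrow-bored one standing on the desk. Then lift it off and be my third hand: hold it upright in the air and press its flat pad squarely and centrally against the plate of the spring stop until the pointer sits midway between the two marks (pushed in about 12 mm, about 12 N), and finish like that, still gripping and pressing steadily while I fasten it. Do not drive the stop to its end or shift the other things on the desk.

Things in the scene. Friction and masses are not known exactly. Their poses are not given: they have to be found in the camera images.
- wide_sleeve: Cast aluminium upright tube that fits: 40 mm outside, 60 mm high, bore 29 mm through, about 150 g. On its +x side a flat pad 36 mm wide (y), 40 mm high (13 to 53 mm above the underside), its face 28 mm from the axis. Origin: centre of the underside on the axis; z up, x to the pad. Starts standing on the desk; grip from above across its y sides (40 mm, nothing sticks out).
- narrow_sleeve: The sleeve that does not fit: same outside shape, size, material and pad as the wide one, but its bore is only 21 mm (thick walls). Same origin and axes. Starts standing on the desk; which of the two sleeves stands nearer the middle of the desk varies.
- pad (a point): Centre of the wide sleeve's pad face, 28 mm along x from its axis and 33 mm above its underside. Axes as the sleeve's: x points out of the pad.
- gauge_pin: Fixed upright steel pin on a round foot. Foot 56 mm diameter, 10 mm high; its flat top is the shoulder. Pin 26 mm diameter from the shoulder to 50 mm above the desk, then a tapered nose to 14 mm diameter at the top, 62 mm above the desk. Origin: centre of the underside, on the desk; z along the pin.
- pin_shoulder (a point): Centre of the gauge pin's shoulder, 10 mm above the desk: a fully seated sleeve has its origin here.
- fixture: Fixed grey base 110 x 90 x 30 mm with an aluminium guide block (top 85 mm above the desk) carrying the spring stop on its -x side. On the block's top two white marks and the stop's sliding white pointer. Origin: centre of the base's underside; x: the way the plate is pushed, from plate to block. The plate's face at rest is at x = -85 mm.
- stop_face (a point): Centre of the stop plate's free face; moves with the plate. The plate is steel, upright, 52 x 52 mm, 8 mm thick, its centre 70 mm above the desk, with free space under and before it. x points into the plate (the way to push), z up.
- stop (a joint): How far the plate is pushed in, in m: 0 at rest, 0.025 at its end stop. Spring of 1 N per mm, no preload, hardly any friction. The pointer enters between the marks at 0.008 and leaves at 0.016; midway is 0.012 (12 N).
- mouse: Bystander: black computer mouse, 104 x 60 x 32 mm. Origin: centre of its underside.
- ref_ball: Bystander: white reference ball, 34 mm, on a dark stand, 70 mm high in all. Origin: centre of its underside.
- tin: Bystander: flat steel tin, 60 mm diameter, 34 mm high. Origin: centre of its underside.
- screwdriver: Bystander: screwdriver 170 mm long lying along its x.
- cover: Bystander: flat cast cover, 75 x 100 x 10 mm, with a large hole and four small ones. Origin: centre of its underside.
Mind the look-alikes: they are no part of the job. Leave any green, red or turquoise look-alike of the wide_sleeve alone.

How it is judged:
By the outcome, as a careful person would: the job done as asked, in the order asked, and still so for the second after the job is handed in, while the arm keeps its last pose, push and grip.
It also fails if it takes over 56 s, if anything falls off the work surface, if the arm or the gripper's body presses on something with over 40 N, if the wrist force passes 120 N, or if a joint passes its speed limit or range.

## Working session

There is one attempt and no reset: what is moved stays moved. The work goes in short steps, Python scripts to look and compute and a tool call to move; the robot and the scene stay as the last step left them, time stands still between calls to the robot, and variables do not carry over. Pictures are saved under pics/ and viewed, and the job is handed in when it is done.

Besides the shell and the picture viewer there is one more tool, called after "Request:" as name(argument=value, ...) on one line, values as JSON. move_arm: Moves the arm, as the interface text tells. Its arguments: {"type":"object","properties":{"rows":{"type":"array","items":{"type":"number"}},"grip_force":{"type":"number"}},"required":["rows"]}

```bash
ls; mkdir -p pics
cat > h.py <<'E'
import numpy as np, cv2, pickle
from rig import robot
def snap(name,fn):
    o=robot.get_obs(); c=robot.camera(name); cv2.imwrite(f'pics/{fn}.png',c['color'][:,:,::-1]); c['obs']=o
    pickle.dump(c,open(f'{fn}.pkl','wb')); return c
def Rt(c):
    if 'R' in c: return np.array(c['R']),np.array(c['t'])
    from scipy.spatial.transform import Rotation as Ro
    T=np.eye(4);T[:3,:3]=Ro.from_quat(c['obs']['tool_rot']).as_matrix();T[:3,3]=c['obs']['position']
    M=np.linalg.inv(T@np.array(c['tool_from_camera'])); return M[:3,:3],M[:3,3]
def ray(c,uv):
    p=cv2.undistortPoints(np.array([[uv]],float),np.array(c['camera_matrix']),np.array(c['distortion']))[0,0]
    R,t=Rt(c); return -R.T@t, R.T@np.array([p[0],p[1],1])
def atz(c,uv,z):
    o,d=ray(c,uv); return o+d*(z-o[2])/d[2]
def dep(c,uv):
    u,v=int(round(uv[0])),int(round(uv[1])); o,d=ray(c,uv); return o+d*c['z_map'][v,u]
def cloud(c):
    h,w=c['z_map'].shape; uu,vv=np.meshgrid(np.arange(w),np.arange(h))
    p=cv2.undistortPoints(np.stack([uu.ravel(),vv.ravel()],1).astype(float)[:,None],np.array(c['camera_matrix']),np.array(c['distortion']))[:,0]
    R,t=Rt(c); z=c['z_map'].ravel()
    P=np.c_[p,np.ones(len(p))]*z[:,None]
    return ((P-t)@R).reshape(h,w,3), c['z_map']>0
E
python3 - <<'E'
from h import *
a=snap('scene','s0');b=snap('top','t0')
o=robot.get_obs();print(o)
for cam,c in(('scene',a),('top',b)):
  for t in ['wide_sleeve','narrow_sleeve','gauge_pin','fixture','stop_face','pad','pin_shoulder','mouse','ref_ball','tin','screwdriver','cover']:
    r=robot.spot_point(cam,t)
    print(cam,t,[(np.round(x['at']).tolist(),round(x['conf'],2),np.round(dep(c,x['at']),3).tolist()) for x in r[:4]])
E
```

```text
pics
{'time': 0.1, 'q': array([ 1.10950899e+00,  5.28364201e-01,  1.43375245e+00, -3.75315635e-05,
        1.18136738e+00, -1.78477179e-01]), 'joint_velocities': array([ 3.23706047e-05, -1.77210627e-03, -1.41529015e-03, -6.49997132e-04,
       -1.81479867e-03, -1.84278730e-03]), 'joint_torque': array([ 6.31641615e-05, -4.40984201e+01, -1.77150053e+01,  6.34590187e-02,
        5.33821899e-02, -2.37590325e-05]), 'position': array([0.17408885, 0.59959955, 0.22168191]), 'tool_rot': array([ 1.40927175e-01,  9.90019513e-01, -9.03171412e-04, -2.80902087e-04]), 'ft_force': array([0.15241057, 0.37161475, 0.4908873 ]), 'moment': array([-0.00173368,  0.00313547, -0.00032694]), 'grip_width': 0.08724782376480007}
scene wide_sleeve [([249.0, 215.0], 0.94, [0.464, 0.058, 0.02]), ([297.0, 207.0], 0.83, [0.558, 0.158, 0.034]), ([243.0, 191.0], 0.72, [0.357, 0.144, 0.018]), ([253.0, 250.0], 0.72, [0.578, -0.046, 0.017])]
scene narrow_sleeve [([285.0, 194.0], 0.87, [0.464, 0.218, 0.014]), ([327.0, 272.0], 0.24, [0.767, 0.012, 0.009])]
scene gauge_pin [([300.0, 235.0], 0.93, [0.632, 0.08, 0.016])]
scene
[... 1244 characters left out ...]
 [([428.0, 207.0], 0.92, [0.593, -0.272, 0.098])]
top pad [([262.0, 261.0], 0.8, [0.484, 0.094, 0.002]), ([302.0, 232.0], 0.8, [0.552, -0.0, -0.0]), ([288.0, 322.0], 0.74, [0.346, 0.035, 0.052])]
top pin_shoulder [([261.0, 202.0], 0.68, [0.612, 0.095, 0.058]), ([133.0, 215.0], 0.64, [0.587, 0.387, 0.033])]
top mouse [([425.0, 294.0], 0.96, [0.408, -0.273, 0.034]), ([287.0, 148.0], 0.56, [0.756, 0.034, 0.015])]
top ref_ball [([283.0, 149.0], 0.83, [0.754, 0.043, 0.012])]
top tin [([135.0, 213.0], 0.69, [0.59, 0.381, 0.035]), ([429.0, 206.0], 0.68, [0.596, -0.273, 0.096])]
top screwdriver [([341.0, 283.0], 0.93, [0.431, -0.087, 0.016])]
top cover [([212.0, 152.0], 0.96, [0.748, 0.216, 0.002])]
```

View pics/s0.png

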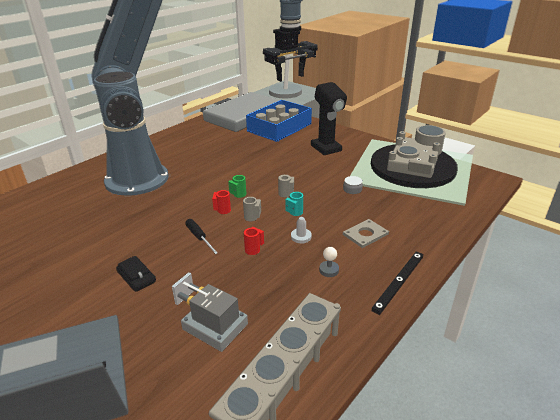

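View pics/t0.png

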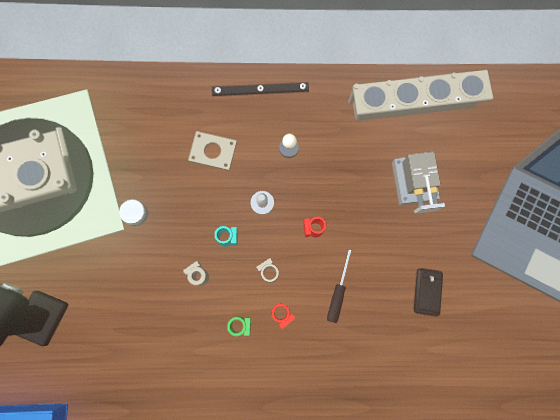

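Run:
```python
import cv2
a=cv2.imread('pics/t0.png')[150:350,180:360];cv2.imwrite('pics/t0c.png',cv2.resize(a,None,fx=3,fy=3,interpolation=cv2.INTER_CUBIC))
```

```text
(no output)
```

View pics/t0c.png

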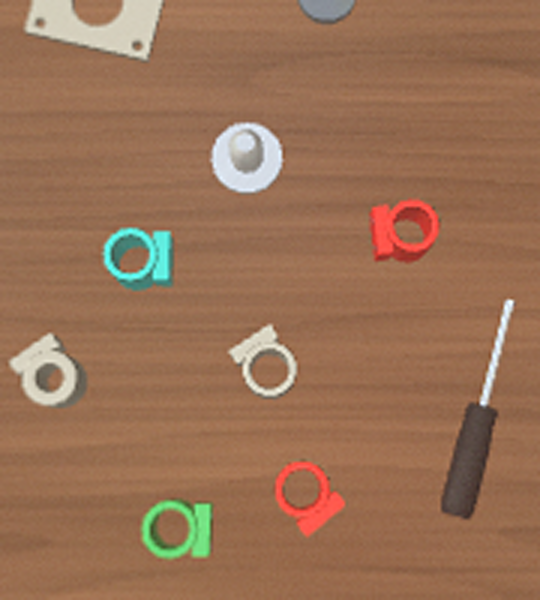

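Top view: the wide sleeve is the thin-walled grey one at (269,271). The narrow one is the thick-walled grey one at (196,275). The look-alikes are turquoise (225,235), red (317,227), red (281,314) and green (238,327). The pin is at (262,200) and the stop plate at (429,208).

Run:
```python
from h import *
c=pickle.load(open('t0.pkl','rb'));P,ok=cloud(c)
print('cam',Rt(c)[0],-Rt(c)[0].T@Rt(c)[1], np.median(P[300:340,300:320,2]))
for n,(u,v) in dict(wide=(269,271),narrow=(196,275)).items():
    s=P[v-18:v+18,u-18:u+18].reshape(-1,3); s=s[(s[:,2]>.05)&(s[:,2]<.068)]; print(n,len(s),s.mean(0),s[:,2].std(),s.min(0),s.max(0))
    print(atz(c,(u,v),.06))
print('pin top',atz(c,(262,196),.062),'foot',atz(c,(262,203),.01))
s=P[140:225,385:450].reshape(-1,3)
for lo,hi in((.02,.04),(.075,.09),(.09,.11)):
    q=s[(s[:,2]>lo)&(s[:,2]<hi)]; r=cv2.minAreaRect(q[:,:2].astype(np.float32)*1000);print(lo,len(q),q[:,2].mean(),r)
print('plate ends',atz(c,(416,211),.096),atz(c,(444,206),.096))
w=snap('wrist','w0');print(w['tool_from_camera'])
```

```text
cam [[-0.00399226 -0.99960443  0.02783952]
 [-0.98300828 -0.00118619 -0.18355739]
 [ 0.1835178  -0.02809929 -0.9826147 ]] [0.384746   0.07136101 1.08439318] 0.00012551489066630543
wide 201 [0.46011345 0.07983241 0.05708146] 0.003425857599579978 [0.43444549 0.05675436 0.05016456] [0.48550582 0.10324874 0.0638894 ]
[0.4562478  0.07658564 0.06      ]
narrow 269 [0.45155591 0.23818305 0.0576667 ] 0.00361678486180125 [0.42862173 0.21578454 0.05008008] [0.47943029 0.26560546 0.06485362]
[0.44810091 0.23569925 0.06      ]
pin top [0.62499007 0.09277545 0.062     ] foot [0.62018842 0.0937843  0.01      ]
0.02 568 0.030310060334302846 ((675.5970458984375, -270.96197509765625), (109.9634780883789, 92.61628723144531), 7.436346530914307)
0.075 1081 0.08438174838709521 ((655.484375, -273.05145263671875), (130.36720275878906, 62.40632629394531), 6.58627986907959)
0.09 167 0.09401017692333943 ((654.045166015625, -275.2344665527344), (125.58714294433594, 50.9759407043457), 6.871537685394287)
plate ends [ 0.58403784 -0.24451046  0.096     ] [ 0.59527534 -0.30641389  0.096     ]
[[-2.42390119e-04 -9.67198010e-01 -2.54023522e-01  6.93939582e-02]
 [ 9.99999784e-01 -3.89635070e-04  5.29337586e-04  4.21591871e-05]
 [-6.10950733e-04 -2.54023339e-01  9.67197896e-01 -1.62659732e-01]
 [ 0.00000000e+00  0.00000000e+00  0.00000000e+00  1.00000000e+00]]
```

Run:
```python
import cv2
a=cv2.imread('pics/t0.png')[140:225,380:460];cv2.imwrite('pics/t0f.png',cv2.resize(a,None,fx=6,fy=6,interpolation=cv2.INTER_CUBIC))
```

```text
(no output)
```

View pics/t0f.png

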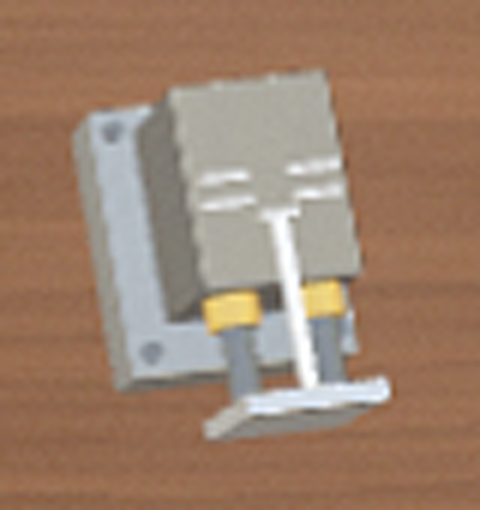

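View pics/w0.png

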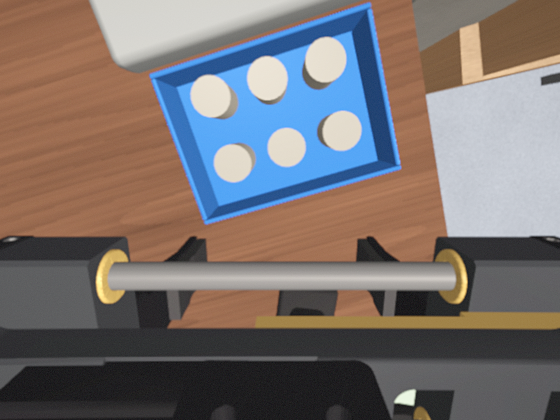

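Request:
move_arm(rows=[15,-34,-1,0,0,-0.142,0,15,-34,-1,0,0,-0.142,0,15,-34,-1,0,0,-0.142,0,15,-34,-1,0,0,-0.142,0,15,-34,-1,0,0,-0.142,0,15,-34,-1,0,0,-0.142,0,15,-34,-1,0,0,-0.142,0,15,-34,-1,0,0,-0.142,0,15,-34,-1,0,0,-0.142,0,15,-34,-1,0,0,-0.142,0,15,-34,-1,0,0,-0.142,0,15,-34,-1,0,0,-0.142,0])

```text
time: 2.55
position: [0.355, 0.1908, 0.2108]
tool_rot: [0.839, 0.543, 0.001, 0.0]
ft_force: [0.6, 0.2, 0.2]
grip_width: 0.0873
```

Request:
move_arm(rows=[15,-34,-1,0,0,-0.145,0,15,-34,-1,0,0,-0.145,0,15,-34,-1,0,0,-0.145,0,15,-34,-1,0,0,-0.145,0,0,0,0,0,0,0,0,0,0,0,0,0,0,0])

```text
time: 3.15
position: [0.4145, 0.0556, 0.2066]
tool_rot: [0.959, 0.283, -0.0, -0.0]
ft_force: [-1.1, -0.3, -0.3]
grip_width: 0.0874
```

Run:
```python
from h import *
w=snap('wrist','w1');print(w['obs']['time'],w['obs']['position'],w['obs']['q'])
for t in ['wide_sleeve','pad','gauge_pin','pin_shoulder']:
    print(t,[(np.round(x['at']).tolist(),round(x['conf'],2),np.round(dep(w,x['at']),3).tolist()) for x in robot.spot_point('wrist',t)[:4]])
```

```text
3.15 [0.41447585 0.05559062 0.20656388] [-1.35579903e-01  2.76398194e-01  1.94428155e+00  4.23692010e-04
  9.21288841e-01  8.61507591e-01]
wide_sleeve [([284.0, 152.0], 0.94, [0.454, 0.078, 0.001]), ([411.0, 125.0], 0.94, [0.549, -0.013, 0.054]), ([246.0, 39.0], 0.8, [0.524, 0.165, 0.059]), ([190.0, 199.0], 0.75, [0.357, 0.139, 0.048])]
pad [([261.0, 251.0], 0.95, [0.352, 0.042, 0.059]), ([288.0, 132.0], 0.91, [0.476, 0.087, 0.054]), ([268.0, 43.0], 0.88, [0.538, 0.152, 0.032]), ([200.0, 214.0], 0.79, [0.35, 0.12, 0.053])]
gauge_pin [([359.0, 11.0], 0.64, [0.609, 0.091, 0.034])]
pin_shoulder [([356.0, 7.0], 0.8, [0.609, 0.095, 0.039])]
```

View pics/w1.png

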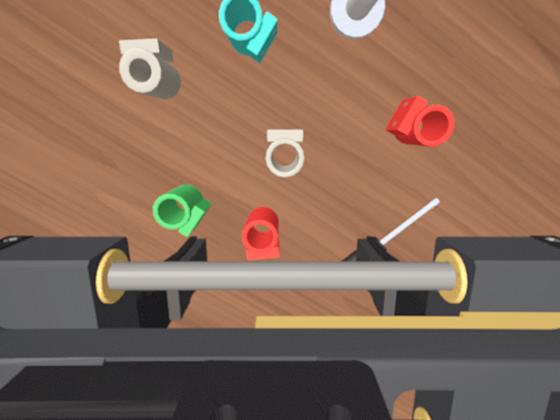

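The wrist view shows the wide sleeve, thin-walled and grey, at (285,157). Its pad is straight up at (285,135). The narrow sleeve, with thick walls, is at (142,70).

```bash
cat >> h.py <<'E'
def fitsleeve(c,uv,r=30,zt=.06,dbg=None):
    """mask of bright grey top face -> outer outline projected to z=zt; fit outline circle & pad dir"""
    P,ok=cloud(c); u,v=map(int,uv); im=c['color'].astype(int)
    z=P[:,:,2]; m=(z>zt-.006)&(z<zt+.006)&ok
    hsv=cv2.cvtColor(c['color'],cv2.COLOR_RGB2HSV); m&=(hsv[:,:,1]<70)
    k=np.zeros_like(m);k[v-r:v+r,u-r:u+r]=1; m&=k
    return m,P
E
python3 - <<'E'
from h import *
c=pickle.load(open('w1.pkl','rb'));a=c['color'][110:190,240:330,::-1];cv2.imwrite('pics/w1c.png',cv2.resize(a,None,fx=6,fy=6,interpolation=cv2.INTER_NEAREST))
print(cv2.cvtColor(c['color'],cv2.COLOR_RGB2GRAY)[156,255:315]); print(c['z_map'][156,255:315].round(3))
print(cv2.cvtColor(c['color'],cv2.COLOR_RGB2HSV)[156,255:315,1])
E
```

```text
[136 136 136 136 133 132 133 135 125 132 165 208 230 230 221 197 139 108
 118 124 127 128 131 132 133 133 132 132 131 132 132 131 129 129 128 127
 125 127 127 127 136 150 153 167 206 229 230 222 203 158 132 132 131 133
 133 131 134 133 133 134]
[0.362 0.364 0.364 0.364 0.365 0.363 0.364 0.363 0.365 0.364 0.364 0.305
 0.305 0.305 0.304 0.305 0.306 0.339 0.364 0.365 0.364 0.364 0.364 0.364
 0.364 0.364 0.364 0.364 0.363 0.364 0.364 0.364 0.366 0.363 0.362 0.365
 0.364 0.364 0.364 0.363 0.364 0.36  0.341 0.326 0.305 0.305 0.304 0.305
 0.305 0.307 0.365 0.363 0.364 0.365 0.364 0.365 0.363 0.364 0.364 0.363]
[121 119 118 117 122 117 118 119 127 110  61  31  25  24  25  29  32  65
 105 119 124 125 125 119 119 119 119 119 120 121 116 118 119 117 119 121
 124 124 121 117  89  47  32  34  28  25  25  25  30  66 117 122 123 119
 118 123 118 120 120 118]
```

View pics/w1c.png

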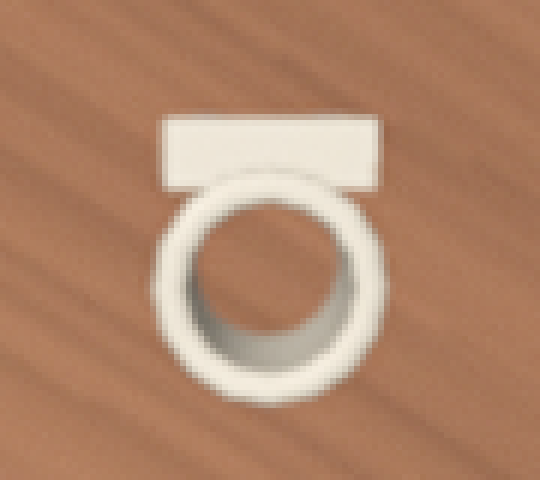

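Run:
```python
from h import *
c=pickle.load(open('w1.pkl','rb'))
hsv=cv2.cvtColor(c['color'],cv2.COLOR_RGB2HSV); m=(hsv[:,:,1]<75).astype(np.uint8); k=np.zeros_like(m);k[115:185,255:315]=1;m*=k
cs,_=cv2.findContours(m,cv2.RETR_CCOMP,cv2.CHAIN_APPROX_NONE); cs=sorted(cs,key=len)[-1][:,0]
low=cs[cs[:,1]>152].astype(float)
W=np.array([atz(c,p,.06)[:2] for p in low])
from scipy.optimize import least_squares
f=least_squares(lambda p:np.hypot(*(W-p[:2]).T)-p[2],[.456,.077,.02]);print(f.x,np.abs(f.fun).max())
top=cs[cs[:,1]<140]
W=np.array([atz(c,p,.053)[:2] for p in top])*1000
r=cv2.minAreaRect(W.astype(np.float32));print(r)
e=np.array([atz(c,p,.053)[:2] for p in [(267.3,129.7),(303.2,129.7)]]);d=e[0]-e[1];print(e,np.linalg.norm(d),np.degrees(np.arctan2(d[1],d[0]))-90)
print('mid edge',e.mean(0),np.hypot(*(e.mean(0)-f.x[:2])))
from scipy.spatial.transform import Rotation as Ro
print(Ro.from_quat(c['obs']['tool_rot']).as_matrix())
```

```text
[0.45237397 0.07649436 0.01971681] 0.0006337696243517224
((472.2394714355469, 88.72190856933594), (9.935078620910645, 37.002784729003906), 32.83942413330078)
[[0.46602589 0.10623185]
 [0.48593006 0.07539071]] 0.036706292919646596 32.83727739629596
mid edge [0.47597797 0.09081128] 0.027606575863356273
[[ 8.40032859e-01  5.42535427e-01 -3.26826107e-04]
 [ 5.42535521e-01 -8.40032773e-01  3.85130300e-04]
 [-6.55978091e-05 -5.00836879e-04 -9.99999872e-01]]
```

Request:
move_arm(rows=[19,10,-10,0,0,0,0,19,10.5,-20,0,0,0,0,0,0,-40,0,0,0,0,0,0,-40,0,0,0,0,0,0,-30,0,0,0,0,0,0,-10,0,0,0,0,0,0,0,0,0,0,0])

```text
time: 4.1
position: [0.4514, 0.0773, 0.0556]
tool_rot: [0.959, 0.284, -0.001, -0.001]
ft_force: [-0.3, 0.1, -0.4]
grip_width: 0.087
```

Run:
```python
from h import *
c=snap('wrist','w2');print(c['obs']['position'],c['obs']['ft_force'])
```

```text
[0.45137469 0.0773108  0.05559245] [-0.33680926  0.06006755 -0.36085158]
```

View pics/w2.png

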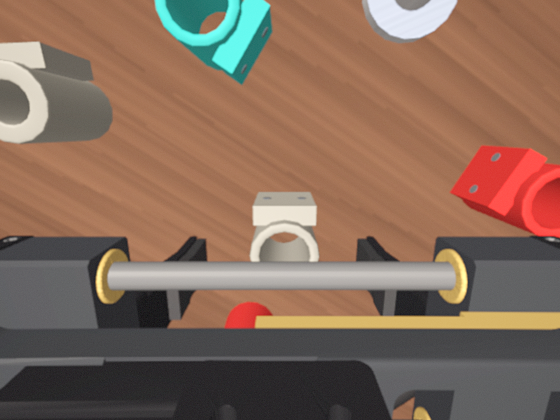

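The wide sleeve sits centred between the open fingers at (285,245), with its pad facing the camera and the way clear. I'm lowering and gripping.

Request:
move_arm(rows=[1,-1,-25,0,0,0,0,0,0,-16.5,0,0,0,0,0,0,0,0,0,0,0.3,0,0,0,0,0,0,1,0,0,0,0,0,0,1,0,0,0,0,0,0,1,0,0,0,0,0,0,1,0,0,0,0,0,0,1], grip_force=45)

```text
time: 4.95
position: [0.4536, 0.0757, 0.0155]
tool_rot: [0.959, 0.283, 0.0, 0.0]
ft_force: [-0.2, 0.6, 0.6]
grip_width: 0.0471
```

Request:
move_arm(rows=[0,0,0,0,0,0,1,0,0,0,0,0,0,1,0,0,0,0,0,0,1,0,0,0,0,0,0,1])

```text
time: 5.35
position: [0.4533, 0.0757, 0.0153]
tool_rot: [0.959, 0.283, 0.0, -0.0]
ft_force: [-0.3, -0.2, 5.7]
grip_width: 0.0398
```

Request:
move_arm(rows=[0,0,15,0,0,0,1,0,0,35,0,0,0,1,0,0,40,0,0,0,1,20,0,10,0,0,0,1,30,0,5,0,0,0,1,0,0,0,0,0,0,1,0,0,0,0,0,0,1])

```text
time: 6.05
position: [0.5032, 0.0756, 0.1196]
tool_rot: [0.959, 0.283, -0.001, -0.0]
ft_force: [-0.3, -0.2, -1.1]
grip_width: 0.0396
```

Run:
```python
from h import *
c=snap('wrist','w3');print(c['obs']['position'],c['obs']['ft_force'],c['obs']['joint_velocities'].round(3))
for t in ['gauge_pin','pin_shoulder','pad','wide_sleeve']:
    print(t,[(np.round(x['at']).tolist(),round(x['conf'],2),np.round(dep(c,x['at']),3).tolist()) for x in robot.spot_point('wrist',t)[:4]])
```

```text
[0.50315764 0.07558193 0.11962058] [-0.3304585  -0.19486363 -1.11404138] [ 0.001  0.002  0.054  0.002  0.011 -0.   ]
gauge_pin [([335.0, 85.0], 0.96, [0.61, 0.099, 0.048])]
pin_shoulder [([339.0, 82.0], 0.58, [0.611, 0.097, 0.055])]
pad [([394.0, 212.0], 0.97, [0.557, -0.003, 0.037]), ([282.0, 218.0], 0.7, [0.526, 0.09, 0.14]), ([226.0, 127.0], 0.65, [0.54, 0.152, 0.038])]
wide_sleeve [([207.0, 112.0], 0.88, [0.543, 0.165, 0.06]), ([283.0, 242.0], 0.77, [0.521, 0.087, 0.157]), ([104.0, 160.0], 0.74, [0.462, 0.224, 0.031]), ([405.0, 216.0], 0.71, [0.56, -0.004, 0.054])]
```

View pics/w3.png

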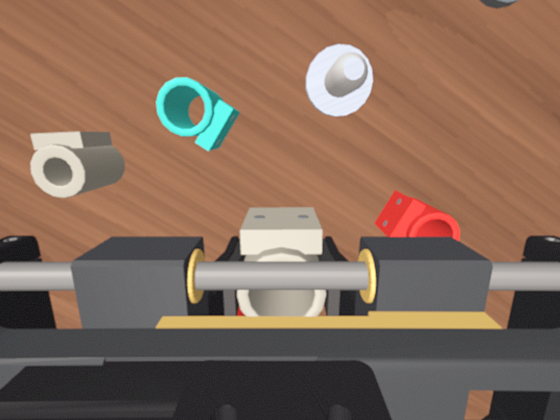

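Run:
```python
from h import *
c=pickle.load(open('w3.pkl','rb'))
for n,(r0,r1,c0,c1) in dict(pin=(35,125,295,385),slv=(195,330,225,340)).items():
    a=c['color'][r0:r1,c0:c1,::-1];cv2.imwrite(f'pics/w3{n}.png',cv2.resize(a,None,fx=6 if n=='pin' else 4,fy=6 if n=='pin' else 4,interpolation=cv2.INTER_NEAREST))
print(c['camera_matrix'],c['distortion'])
```

```text
[[298.46524982   0.         281.19421721]
 [  0.         298.46524982 209.68698402]
 [  0.           0.           1.        ]] [0.01270219 0.         0.         0.         0.        ]
```

View pics/w3pin.png

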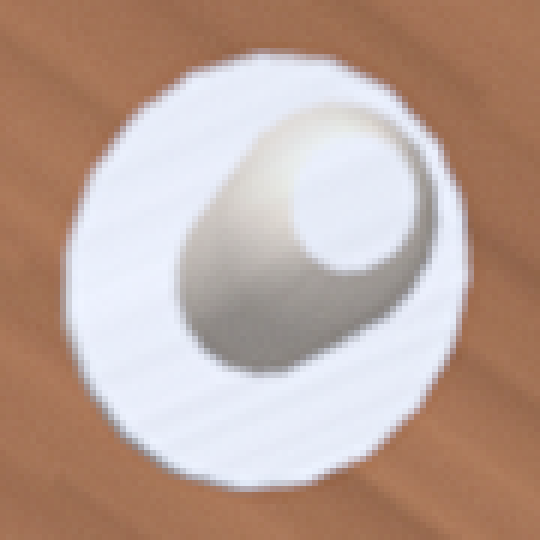

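View pics/w3slv.png

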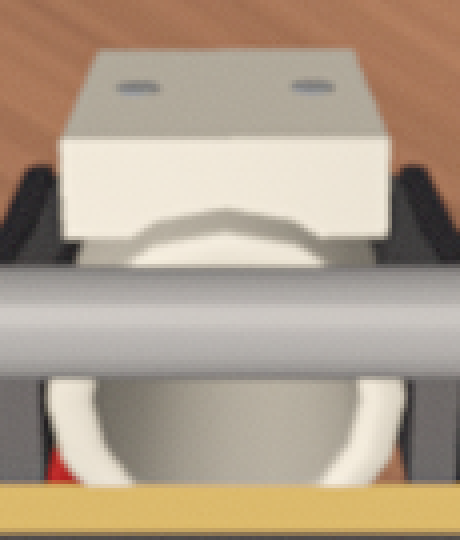

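```bash
cat >> h.py <<'E'
def intool(c,uv,z):
    p=cv2.undistortPoints(np.array([[uv]],float),np.array(c['camera_matrix']),np.array(c['distortion']))[0,0]
    T=np.array(c['tool_from_camera']); d=T[:3,:3]@np.array([p[0],p[1],1]); o=T[:3,3]; return o+d*(z-o[2])/d[2]
E
python3 - <<'E'
from h import *
c=pickle.load(open('w3.pkl','rb'))
for uv in[(239.5,228.75),(321.75,228.75)]:print(intool(c,uv,-.0377))
for uv in[(248.75,207),(313.25,207)]:print(intool(c,uv,.0023))
for uv in[(225+49/4-.5,195+400/4-.5),(225+405/4-.5,294.5)]:print('ring',intool(c,uv,-.0447))
m=(cv2.cvtColor(c['color'],cv2.COLOR_RGB2HSV)[:,:,1]<60).astype(np.uint8);k=np.zeros_like(m);k[35:125,295:385]=1;m*=k
cs,_=cv2.findContours(m,cv2.RETR_EXTERNAL,cv2.CHAIN_APPROX_NONE);cs=max(cs,key=len)[:,0]
cs=cs[cs[:,1]<100]
W=np.array([atz(c,p.astype(float),.01)[:2] for p in cs])
from scipy.optimize import least_squares
f=least_squares(lambda p:np.hypot(*(W-p[:2]).T)-p[2],[.61,.09,.028],loss='soft_l1',f_scale=.0005);print('foot',f.x)
print('nose',atz(c,(353.2,68.2),.062), [atz(c,(x/6-.5+295,202/6-.5+35),.062) for x in(291,414)])
E
```

```text
[ 0.02753156 -0.01865006 -0.0377    ]
[ 0.0275221   0.01753301 -0.0377    ]
[ 0.02733722 -0.01879293  0.0023    ]
[0.02732788 0.01795891 0.0023    ]
ring [-0.00059288 -0.01989673 -0.0447    ]
ring [-0.00060343  0.01931514 -0.0447    ]
foot [0.62169476 0.09480849 0.028387  ]
nose [0.62191317 0.0948706  0.062     ] [array([0.61820037, 0.10067571, 0.062     ]), array([0.62569132, 0.08903534, 0.062     ])]
```

Request:
move_arm(rows=[20,3,0,0,0,0,1,35,5.5,0,0,0,0,1,35,6,0,0,0,0,1,20,3,-5,0,0,0,1,9,2,-15,0,0,0,1,0,0,-15,0,0,0,1,0,0,0,0,0,0,1,0,0,0,0,0,0,1])

```text
time: 7.1
position: [0.6204, 0.0951, 0.0841]
tool_rot: [0.959, 0.283, -0.002, -0.001]
ft_force: [1.2, -0.5, -2.5]
grip_width: 0.0395
```

Run:
```python
from h import *
c=snap('scene','s4');o=c['obs'];print(o['position'],o['ft_force'],o['joint_velocities'].round(3))
a=c['color'][150:270,230:370,::-1];cv2.imwrite('pics/s4c.png',cv2.resize(a,None,fx=5,fy=5,interpolation=cv2.INTER_CUBIC))
```

```text
[0.62040025 0.09512676 0.08408568] [ 1.18145117 -0.46429032 -2.5269468 ] [-0.    -0.022 -0.021  0.001 -0.005  0.002]
```

View pics/s4c.png

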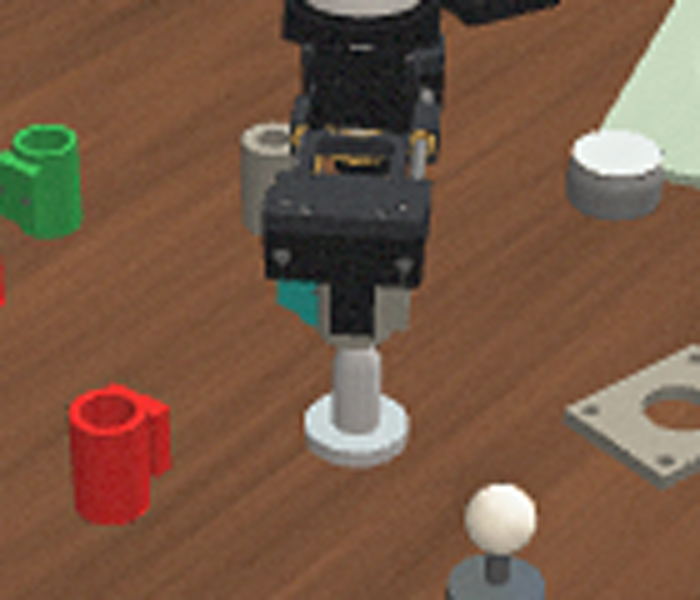

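The sleeve hangs directly over the pin nose, at crop (358,340).

Request:
move_arm(rows=[1.5,0,-6,0,0,0,1,0,0,-8,0,0,0,1,0,0,0,0,0,0,1,0,0,0,0,0,0,1])

```text
time: 7.55
position: [0.6235, 0.0952, 0.0708]
tool_rot: [0.959, 0.283, -0.0, -0.0]
ft_force: [0.3, -0.9, -1.3]
grip_width: 0.0391
```

Request:
move_arm(rows=[-1,-0.3,-5,0,0,0,1,0,0,-5,0,0,0,1,0,0,0,0,0,0,1])

```text
time: 7.85
position: [0.6221, 0.0949, 0.0601]
tool_rot: [0.959, 0.283, -0.001, -0.0]
ft_force: [-0.6, -1.0, -1.6]
grip_width: 0.0399
```

Straight fit and no contact. I'm continuing down.

Request:
move_arm(rows=[0.2,0,-8,0,0,0,1,0,0,-8,0,0,0,1,0,0,-8,0,0,0,1,0,0,-5,0,0,0,1,0,0,0,0,0,0,1,0,0,0,0,0,0,1])

```text
time: 8.45
position: [0.623, 0.0949, 0.0318]
tool_rot: [0.959, 0.283, -0.0, -0.0]
ft_force: [0.2, 0.2, -1.3]
grip_width: 0.0396
```

Request:
move_arm(rows=[-0.3,0,-3,0,0,0,1,0,0,-2,0,0,0,1,0,0,-1,0,0,0,1,0,0,-0.5,0,0,0,1,0,0,0,0,0,0,1])

```text
time: 8.95
position: [0.6228, 0.0949, 0.0256]
tool_rot: [0.959, 0.283, 0.0, -0.0]
ft_force: [-0.3, -0.5, -1.2]
grip_width: 0.0395
```

Request:
move_arm(rows=[0,0,-0.7,0,0,0,1,0,0,-0.7,0,0,0,1,0,0,0,0,0,0,1,0,0,0,0,0,0,1])

```text
time: 9.35
position: [0.6229, 0.0948, 0.0253]
tool_rot: [0.959, 0.283, 0.0, 0.0]
ft_force: [-2.0, -0.3, 4.8]
grip_width: 0.0395
```

Request:
move_arm(rows=[0,0,-0.8,0,0,0,1,0,0,0,0,0,0,1,0,0,0,0,0,0,1,0,0,0,0,0,0,1])

```text
time: 9.75
position: [0.6229, 0.0949, 0.0253]
tool_rot: [0.959, 0.283, 0.0, 0.0]
ft_force: [-2.6, -0.4, 8.8]
grip_width: 0.0397
```

Run:
```python
from h import *
c=snap('scene','s5');o=c['obs'];print(o['position'],o['ft_force'])
a=c['color'][150:270,230:370,::-1];cv2.imwrite('pics/s5c.png',cv2.resize(a,None,fx=5,fy=5,interpolation=cv2.INTER_CUBIC))
```

```text
[0.62291453 0.09487851 0.02528873] [-2.58357714 -0.44334698  8.79656909]
```

View pics/s5c.png

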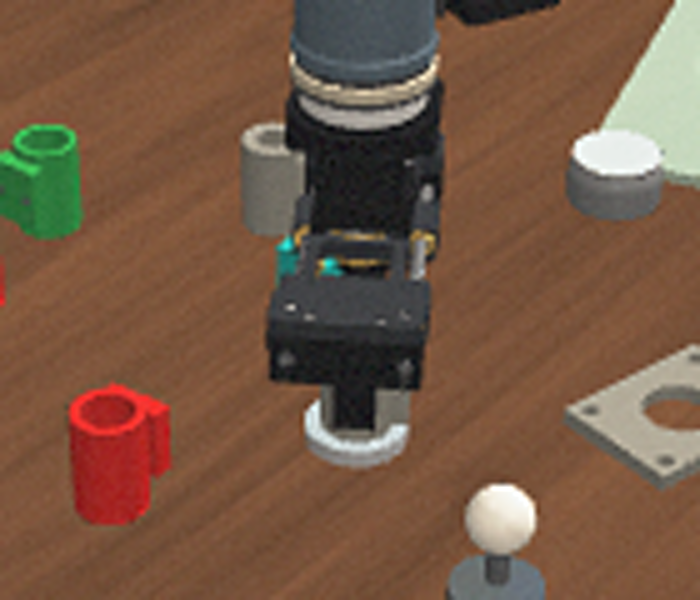

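Fully seated: the sleeve rests on the foot, and the contact height matches to 0.1 mm under 9 N. Now I'll lift it off and move to look at the fixture.

Request:
move_arm(rows=[0,0,8,0,0,0,1,0,0,15,0,0,0,1,0,0,25,0,0,0,1,0,0,30,0,0,0,1,0,0,28,0,0,0,1,-7,-18,0,0,0,-0.045,1,-14,-38,0,0,0,-0.045,1,-14,-38,0,0,0,-0.045,1,-15,-39,0,0,0,-0.045,1,-15,-39,0,0,0,-0.045,1,-15,-39,0,0,0,-0.045,1,-15,-39,0,0,0,-0.045,1])

```text
time: 11.0
position: [0.5256, -0.157, 0.1287]
tool_rot: [0.992, 0.128, -0.001, -0.0]
ft_force: [1.2, 0.9, -2.6]
grip_width: 0.0393
```

Request:
move_arm(rows=[-15,-39,0,0,0,-0.045,1,-14,-39,0,0,0,-0.045,1,-12,-35,0,0,0,-0.045,1,-7,-22,0,0,0,0,1,0,0,0,0,0,0,1,0,0,0,0,0,0,1,0,0,0,0,0,0,1])

```text
time: 11.7
position: [0.479, -0.289, 0.1289]
tool_rot: [0.998, 0.062, -0.001, -0.001]
ft_force: [0.9, 0.3, -2.3]
grip_width: 0.0395
```

Run:
```python
from h import *
c=snap('wrist','w6');o=c['obs'];print(o['position'],o['tool_rot'],o['ft_force'],o['joint_velocities'].round(3))
for t in ['fixture','stop_face']:
    print(t,[(np.round(x['at']).tolist(),round(x['conf'],2),np.round(dep(c,x['at']),3).tolist()) for x in robot.spot_point('wrist',t)[:4]])
```

```text
[ 0.47900686 -0.28896299  0.12886109] [ 9.98056929e-01  6.22997026e-02 -6.53309294e-04 -8.28754755e-04] [ 0.91015699  0.2576859  -2.34440355] [ 0.017 -0.004 -0.005  0.001 -0.    -0.002]
fixture []
stop_face [([290.0, 64.0], 0.6, [0.59, -0.28, 0.075]), ([283.0, 220.0], 0.43, [0.507, -0.286, 0.155])]
```

View pics/w6.png

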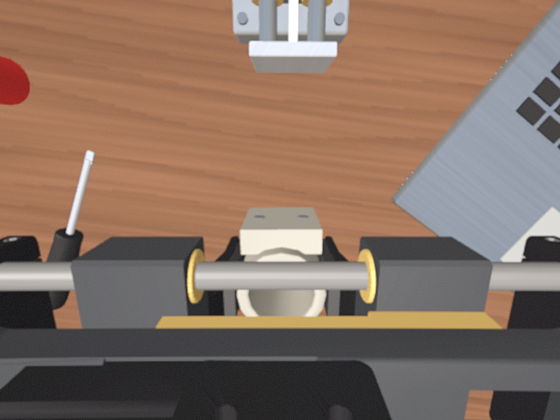

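The stop plate is at (293,57), with the pad at (281,218) pointing at it. Next I'll measure the plate edges.

Run:
```python
from h import *
c=pickle.load(open('w6.pkl','rb'))
a=c['color'][0:85,225:360,::-1];cv2.imwrite('pics/w6p.png',cv2.resize(a,None,fx=5,fy=5,interpolation=cv2.INTER_NEAREST))
a=c['color'][195:270,225:340,::-1];cv2.imwrite('pics/w6s.png',cv2.resize(a,None,fx=5,fy=5,interpolation=cv2.INTER_NEAREST))
```

```text
(no output)
```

View pics/w6p.png

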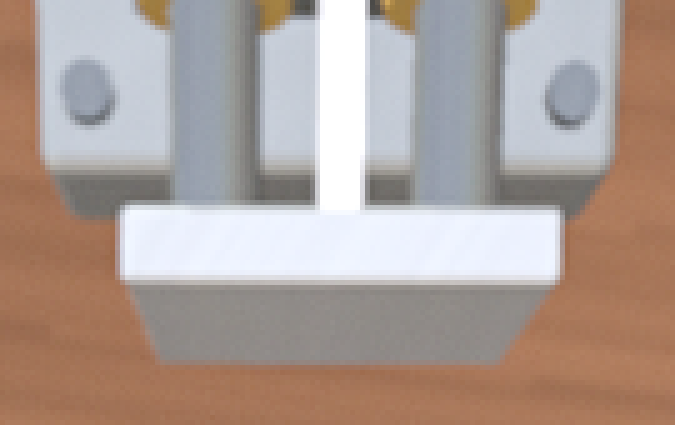

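View pics/w6s.png

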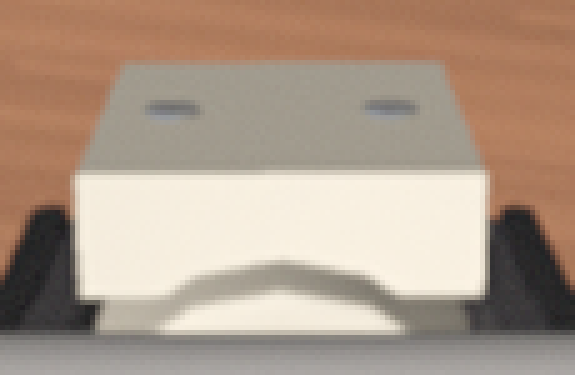

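```bash
cat >> h.py <<'E'
def vedge(c,u0,u1,v0,v1,sign):
    """subpixel row of strongest vertical gradient (sign) per column; robust line -> rows at u0,u1"""
    g=cv2.cvtColor(c['color'],cv2.COLOR_RGB2GRAY).astype(float); us=np.arange(u0,u1+1);vs=[]
    for u in us:
        d=sign*(g[v0+1:v1+1,u]-g[v0:v1,u]); d=np.clip(d,0,None); k=d.argmax(); lo,hi=max(0,k-2),k+3
        vs.append(v0+.5+(np.arange(len(d))[lo:hi]*d[lo:hi]).sum()/d[lo:hi].sum())
    p=np.polyfit(us,vs,1); r=np.abs(np.polyval(p,us)-vs); k=r<=np.percentile(r,80); p=np.polyfit(us[k],np.array(vs)[k],1); return p,r.max()
def hedge(c,v,u0,u1,sign,n=3):
    g=cv2.cvtColor(c['color'],cv2.COLOR_RGB2GRAY).astype(float)[v-n//2:v+n//2+1].mean(0)
    d=np.clip(sign*(g[u0+1:u1+1]-g[u0:u1]),0,None);k=d.argmax();lo,hi=max(0,k-2),k+3
    return u0+.5+(np.arange(len(d))[lo:hi]*d[lo:hi]).sum()/d[lo:hi].sum()
E
python3 - <<'E'
from h import *
c=pickle.load(open('w6.pkl','rb'))
from scipy.spatial.transform import Rotation as Ro
Rm=Ro.from_quat(c['obs']['tool_rot']).as_matrix();tx=np.degrees(np.arctan2(Rm[1,0],Rm[0,0]));print('tool x yaw',tx,'tilt',Rm[2])
p,r=vedge(c,255,330,50,62,-1);print('plate top front',p,r)
ul=hedge(c,50,240,258,1);ur=hedge(c,50,328,345,-1);print(ul,ur)
A=[atz(c,(u,np.polyval(p,u)),.096) for u in(ul,ur)];d=A[0]-A[1];print(A,np.linalg.norm(d),'yaw',np.degrees(np.arctan2(d[1],d[0]))-90,'mid',(A[0]+A[1])/2)
p,r=vedge(c,262,322,66,78,1);print('plate bottom front',p,r)
B=[atz(c,(u,np.polyval(p,u)),.044) for u in(225+159/5-.5,225+502/5-.5)];d=B[0]-B[1];print(B,np.linalg.norm(d),'yaw',np.degrees(np.arctan2(d[1],d[0]))-90,'mid',(B[0]+B[1])/2)
p,r=vedge(c,245,316,222,235,1);print('pad top',p,r)
C=[intool(c,(u,np.polyval(p,u)),-.0377) for u in(225+76/5-.5,225+487/5-.5)];d=C[1]-C[0];print(C,np.degrees(np.arctan2(d[1],d[0]))-90)
p2,r=vedge(c,252,310,202,212,-1);print('pad bot',p2,r)
C=[intool(c,(u,np.polyval(p2,u)),.0023) for u in(225+122/5-.5,225+443/5-.5)];print(C)
P,ok=cloud(c);s=P[58:71,256:330].reshape(-1,3);s=s[(s[:,2]>.045)&(s[:,2]<.094)&(s[:,0]<.61)]
q=np.linalg.svd(s-s.mean(0))[2][2];q*=np.sign(q[0]);print('face plane',len(s),s.mean(0),q,np.degrees(np.arctan2(q[1],q[0])))
E
```

```text
tool x yaw 7.143709886362148 tilt [-0.00120082 -0.00173569 -0.99999777]
plate top front [4.17231355e-03 5.47178633e+01] 0.20716936127488594
248.43700787401576 336.60991957104557
[array([ 0.58790495, -0.25538919,  0.096     ]), array([ 0.59416646, -0.3074222 ,  0.096     ])] 0.05240840472183637 yaw 6.861818630956577 mid [ 0.5910357  -0.28140569  0.096     ]
plate bottom front [-3.58425551e-03  7.63904903e+01] 7.776502417466162
[array([ 0.58583732, -0.25597657,  0.044     ]), array([ 0.59248378, -0.30800266,  0.044     ])] 0.05244891521445302 yaw 7.280236292244538 mid [ 0.58916055 -0.28198962  0.044     ]
pad top [-5.70655282e-03  2.30619320e+02] 0.16665380307478017
[array([ 0.02717685, -0.01849845, -0.0377    ]), array([ 0.02738895,  0.01767201, -0.0377    ])] -0.3359733704288317h.py:39: RuntimeWarning: invalid value encountered in scalar divide
  vs.append(v0+.5+(np.arange(len(d))[lo:hi]*d[lo:hi]).sum()/d[lo:hi].sum())
Traceback (most recent call last):
  File "h.py", line 40, in vedge
    p=np.polyfit(us,vs,1); r=np.abs(np.polyval(p,us)-vs); k=r<=np.percentile(r,80); p=np.polyfit(us[k],np.array(vs)[k],1); return p,r.max()
                                                                                      ~~~~~~~~~~^^^^^^^^^^^^^^^^^^^^^^^^^
TypeError: expected non-empty vector for x
```

Request:
move_arm(rows=[15,-0.5,-20,0,0,-0.005,1,20,0,-30,0,0,0,1,15,0,-21,0,0,0,1,0,0,-5,0,0,0,1,0,0,0,0,0,0,1,0,0,0,0,0,0,1,0,0,0,0,0,0,1])

```text
time: 12.55
position: [0.5297, -0.2909, 0.0547]
tool_rot: [0.998, 0.06, 0.001, 0.001]
ft_force: [-0.5, -0.8, -1.8]
grip_width: 0.0395
```

Run:
```python
from h import *
c=snap('wrist','w7');o=c['obs'];print(o['position'],o['tool_rot'],o['ft_force'],o['joint_velocities'].round(3))
cv2.imwrite('pics/w7c.png',cv2.resize(c['color'][0:260,200:370,::-1],None,fx=2.3,fy=2.3))
```

```text
[ 0.52970454 -0.29094683  0.05465555] [9.98212592e-01 5.97578849e-02 5.39476837e-04 5.70376707e-04] [-0.47265814 -0.84890386 -1.83160408] [-0.003 -0.002 -0.005 -0.001 -0.002  0.001]
```

View pics/w7c.png

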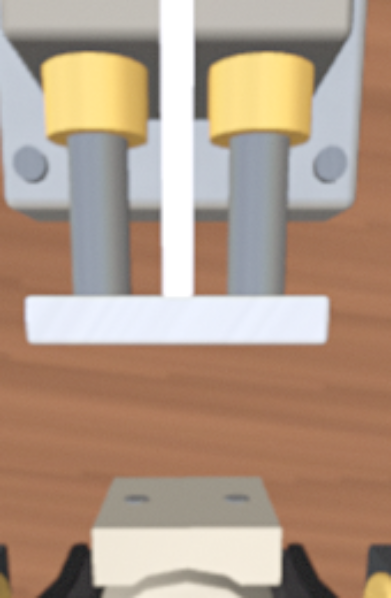

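```bash
cat > m.py <<'E'
from h import *
import sys
from scipy.spatial.transform import Rotation as Ro
def meas(c,pv,pu,sv,su,rowp):
    o=c['obs'];Rm=Ro.from_quat(o['tool_rot']).as_matrix()
    zt=(o['position'][2]-.096)   # tool z of plate top
    p,r=vedge(c,pu[0]+8,pu[1]-8,*pv,-1)
    ul=hedge(c,rowp,pu[0]-6,pu[0]+8,1);ur=hedge(c,rowp,pu[1]-8,pu[1]+6,-1)
    A=[intool(c,(u,np.polyval(p,u)),zt) for u in(ul,ur)]
    q,r2=vedge(c,su[0]+6,su[1]-6,*sv,1)
    C=[intool(c,(u,np.polyval(q,u)),-.0377) for u in su]
    a=A[1]-A[0];b=C[1]-C[0]
    print('plate',np.round(A,4).tolist(),'pad',np.round(C,4).tolist(),r,r2)
    print('plate ang',np.degrees(np.arctan2(a[0],a[1])),'pad ang',np.degrees(np.arctan2(b[0],b[1])),'gap x',(A[0]+A[1]-C[0]-C[1])[0]/2,'dy',(A[0]+A[1]-C[0]-C[1])[1]/2,'tiltz',Rm[2])
E
python3 - <<'E'
from m import *
c=pickle.load(open('w7.pkl','rb'))
meas(c,(140,158),(211,343),(222,236),(240,321.9),140)
E
```

```text
Traceback (most recent call last):
  File "m.py", line 10, in meas
    q,r2=vedge(c,su[0]+6,su[1]-6,*sv,1)
         ~~~~~^^^^^^^^^^^^^^^^^^^^^^^^^
  File "h.py", line 38, in vedge
    d=sign*(g[v0+1:v1+1,u]-g[v0:v1,u]); d=np.clip(d,0,None); k=d.argmax(); lo,hi=max(0,k-2),k+3
            ~^^^^^^^^^^^^^
IndexError: only integers, slices (`:`), ellipsis (`...`), numpy.newaxis (`None`) and integer or boolean arrays are valid indices
```

```bash
sed -i 's/vedge(c,su\[0\]+6,su\[1\]-6/vedge(c,int(su[0])+6,int(su[1])-6/' m.py
python3 - <<'E'
from m import *
c=pickle.load(open('w7.pkl','rb'))
meas(c,(140,158),(211,343),(222,236),(240,321.7),140)
print([hedge(c,236,232,246,1),hedge(c,236,314,330,-1)])
E
```

```text
plate [[0.0621, -0.0283, -0.0413], [0.0621, 0.024, -0.0413]] pad [[0.0272, -0.0184, -0.0377], [0.0274, 0.0176, -0.0377]] 0.07944008407514502 0.16002693353746622
plate ang -0.028258451869953547 pad ang 0.3400865998194595 gap x 0.03483888288166151 dy -0.0017418215055797007 tiltz [ 0.00100886  0.00120319 -0.99999877]
[np.float64(239.11123595505617), np.float64(321.9532967032967)]
```

Request:
move_arm(rows=[8,1.8,-1.4,0,0,-0.0065,1,9,1.5,-1,0,0,0,1,7.6,1.5,0,0,0,0,1,0,0,0,0,0,0,1,0,0,0,0,0,0,1,0,0,0,0,0,0,1])

```text
time: 13.2
position: [0.5541, -0.2856, 0.0508]
tool_rot: [0.998, 0.057, -0.0, -0.0]
ft_force: [-0.7, 0.1, -2.0]
grip_width: 0.0396
```

Run:
```python
from m import *
c=snap('wrist','w8');o=c['obs'];print(o['position'],o['tool_rot'],o['ft_force'])
cv2.imwrite('pics/w8c.png',cv2.resize(c['color'][0:260,200:370,::-1],None,fx=2.3,fy=2.3))
```

```text
[ 0.55407393 -0.28560869  0.05077035] [ 9.98389923e-01  5.67222645e-02 -3.16766637e-04 -2.15812104e-04] [-0.71145309  0.07286482 -1.95838045]
```

View pics/w8c.png

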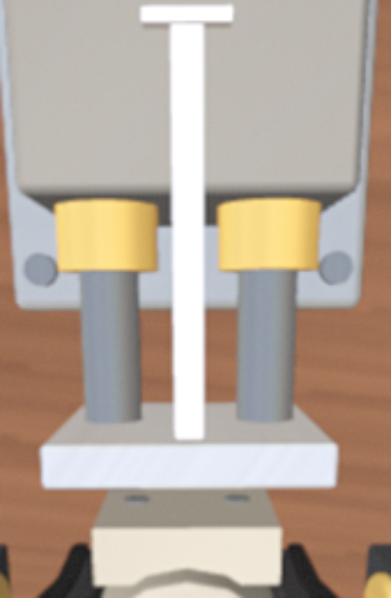

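Run:
```python
from m import *
c=pickle.load(open('w8.pkl','rb'))
meas(c,(203,218),(218,346),(223,236),(239.2,321.9),203)
```

```text
plate [[0.0371, -0.0261, -0.0452], [0.0373, 0.0261, -0.0452]] pad [[0.0272, -0.0187, -0.0377], [0.0274, 0.0177, -0.0377]] 0.2976534773365813 0.14097487386939633
plate ang 0.18614354473333414 pad ang 0.33953058608753495 gap x 0.009935834089148353 dy 0.00051335515485686 tiltz [-6.08030535e-04 -4.66864701e-04 -9.99999706e-01]
```

Request:
move_arm(rows=[4,0,1,0,0,-0.002,1,4,0.5,0.5,0,0,0,1,2,0.2,0,0,0,0,1,2,0.25,0,0,0,0,1,0,0,0,0,0,0,1,0,0,0,0,0,0,1,0,0,0,0,0,0,1])

```text
time: 13.95
position: [0.566, -0.285, 0.0524]
tool_rot: [0.998, 0.056, -0.0, -0.0]
ft_force: [-0.8, -1.2, -0.3]
grip_width: 0.0395
```

Run:
```python
from m import *
c=snap('wrist','w9');o=c['obs'];print(o['position'],o['tool_rot'],o['ft_force'])
cv2.imwrite('pics/w9c.png',cv2.resize(c['color'][0:260,200:370,::-1],None,fx=2.3,fy=2.3))
```

```text
[ 0.56601002 -0.28500368  0.05240641] [ 9.98453841e-01  5.55864616e-02 -2.66446495e-04 -3.51742298e-05] [-0.82665088 -1.2154607  -0.30693118]
```

View pics/w9c.png

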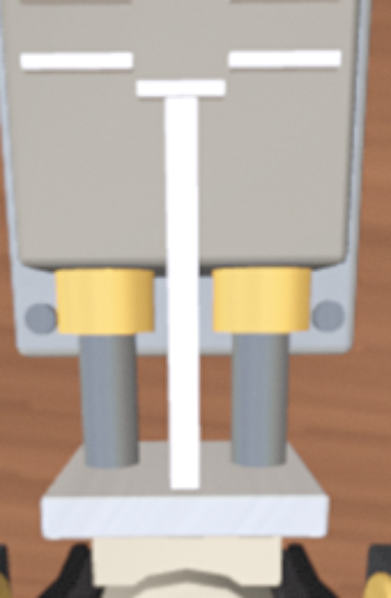

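Request:
move_arm(rows=[2,0.25,0,0,0,0,1,2,0.25,0,0,0,0,1,2,0.25,0,0,0,0,1,2,0.25,0,0,0,0,1,0,0,0,0,0,0,1,0,0,0,0,0,0,1,0,0,0,0,0,0,1], grip_force=55)

```text
time: 14.7
position: [0.5722, -0.2841, 0.0524]
tool_rot: [0.998, 0.056, -0.002, -0.0]
ft_force: [-8.0, -3.7, 1.8]
grip_width: 0.0394
```

Run:
```python
from m import *
c=snap('wrist','w10');o=c['obs'];print(o['position'],o['tool_rot'],o['ft_force'],o['moment'])
cv2.imwrite('pics/w10c.png',cv2.resize(c['color'][0:260,200:370,::-1],None,fx=2.3,fy=2.3))
```

```text
[ 0.57218451 -0.28412269  0.05236596] [ 9.98426833e-01  5.60223053e-02 -2.29353159e-03 -3.15055267e-04] [-8.01523472 -3.74429891  1.79146847] [-0.57304748  1.33216301  0.0157952 ]
```

View pics/w10c.png

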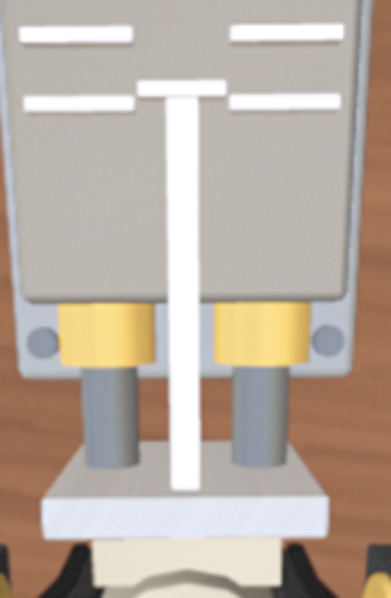

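Request:
move_arm(rows=[1.5,0.2,0,0,0,0,1,1.5,0.2,0,0,0,0,1,0,0,0,0,0,0,1,0,0,0,0,0,0,1,0,0,0,0,0,0,1,0,0,0,0,0,0,1])

```text
time: 15.35
position: [0.5742, -0.2838, 0.0523]
tool_rot: [0.998, 0.056, -0.003, -0.0]
ft_force: [-10.8, -4.0, 3.5]
grip_width: 0.0392
```

```bash
cat > f.py <<'E'
from m import *
def rep(n):
    c=snap('wrist',n);o=c['obs'];Rm=Ro.from_quat(o['tool_rot']).as_matrix()
    print(o['time'],o['position'],o['ft_force'],o['moment'],'toolz',Rm[:,2].round(4),'yaw',np.degrees(np.arctan2(Rm[1,0],Rm[0,0])))
    g=cv2.cvtColor(c['color'],cv2.COLOR_RGB2GRAY).astype(float)
    for nm,u in(('ml',233),('ptr0',266),('ptr1',293),('mr',325)):
        col=g[0:60,u-2:u+3].mean(1); 
        w=np.clip(col-215,0,None); n_,l=cv2.connectedComponents((w>0).astype(np.uint8)[:,None])
        print(nm,[round(float((np.arange(60)*w*(l[:,0]==i)).sum()/(w*(l[:,0]==i)).sum()),2) for i in range(1,n_)])
    cv2.imwrite(f'pics/{n}c.png',cv2.resize(c['color'][0:260,200:370,::-1],None,fx=2.3,fy=2.3))
E
python3 -c "
from f import *
rep('w11')"
```

```text
15.35 [ 0.57423961 -0.28384571  0.05230984] [-10.80372278  -3.9714462    3.45099075] [-0.68980835  1.52859286  0.06917909] toolz [-6.5e-03  6.0e-04 -1.0e+00] yaw 6.428198156629173
ml [20.66, 50.59]
ptr0 [37.92]
ptr1 [37.66]
mr [19.8, 49.84]
```

View pics/w11c.png

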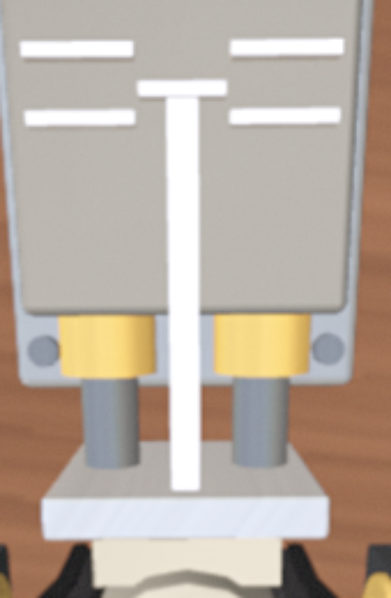

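Request:
move_arm(rows=[0.5,0,0,0,-0.003,0,1,0.5,0,0,0,-0.003,0,1,0,0,0,0,0,0,1,0,0,0,0,0,0,1,0,0,0,0,0,0,1,0,0,0,0,0,0,1])

```text
time: 16.0
position: [0.5748, -0.2838, 0.0522]
tool_rot: [0.998, 0.056, -0.001, -0.0]
ft_force: [-11.2, -4.8, 3.2]
grip_width: 0.0392
```

```bash
python3 -c "
from f import *
rep('w12')"
```

```text
16.0 [ 0.57483693 -0.28378421  0.05223906] [-11.16979806  -4.84266968   3.2217627 ] [-0.69280171  1.79198093  0.06071864] toolz [-1.4e-03  8.0e-04 -1.0e+00] yaw 6.443455199188268
ml [22.45, 52.22]
ptr0 [38.13]
ptr1 [37.93]
mr [21.58, 51.48]
```

Request:
move_arm(rows=[0.2,-0.4,0,0,-0.001,0,1,0.2,-0.3,0,0,0,0,1,0,0,0,0,0,0,1,0,0,0,0,0,0,1,0,0,0,0,0,0,1,0,0,0,0,0,0,1])

```text
time: 16.65
position: [0.5749, -0.2838, 0.0522]
tool_rot: [0.998, 0.056, -0.001, -0.001]
ft_force: [-11.0, -2.1, 3.3]
grip_width: 0.0396
```

```bash
python3 -c "
from f import *
rep('w13')"
```

```text
16.65 [ 0.57489472 -0.28377717  0.05219908] [-11.00108844  -2.06509273   3.34619882] [-0.55593316  1.77954475  0.01209492] toolz [-0.0013  0.002  -1.    ] yaw 6.447572839671353
ml [22.57, 52.46]
ptr0 [38.11]
ptr1 [37.92]
mr [21.83, 51.52]
```

View pics/w13c.png

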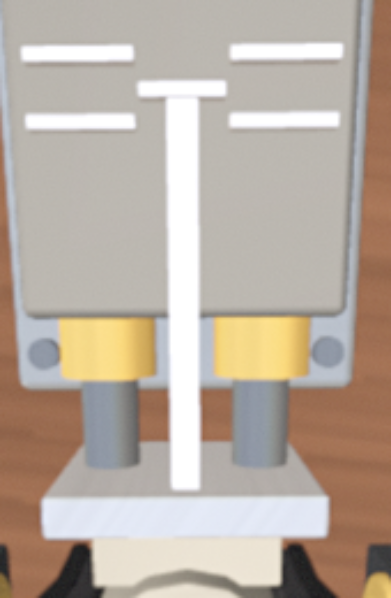

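Request:
move_arm(rows=[0.3,0,0.4,0,0,0,1,0.2,0,0.3,0,0,0,1,0,0,0,0,0,0,1,0,0,0,0,0,0,1,0,0,0,0,0,0,1,0,0,0,0,0,0,1,0,0,0,0,0,0,1])

```text
time: 17.4
position: [0.575, -0.2837, 0.0523]
tool_rot: [0.998, 0.056, -0.001, -0.001]
ft_force: [-9.7, -3.5, 0.7]
grip_width: 0.0398
```

```bash
python3 -c "
from f import *
rep('w14')
meas(pickle.load(open('w14.pkl','rb')),(224,238),(218,343),(222,236),(239.2,321.9),220)
snap('scene','s14');a=cv2.imread('pics/s14.png')[150:360,80:400];cv2.imwrite('pics/s14c.png',cv2.resize(a,None,fx=2.4,fy=2.4))
b=snap('top','t14')
"
```

```text
17.4 [ 0.57500453 -0.28374125  0.05228875] [-9.71002729 -3.54777366  0.66997438] [-0.69837186  1.80365008  0.02322237] toolz [-0.0021  0.0022 -1.    ] yaw 6.451886214739036
ml [22.84, 52.61]
ptr0 [38.13]
ptr1 [37.93]
mr [22.12, 51.87]
plate [[0.0274, -0.027, -0.0437], [0.0279, 0.0254, -0.0437]] pad [[0.0259, -0.0188, -0.0377], [0.0251, 0.0178, -0.0377]] 2.3938638660472975 8.120660674000675
plate ang 0.5777668571703221 pad ang -1.2948995473419849 gap x 0.002194635243271143 dy -0.00026883128338206497 tiltz [-0.0018797  -0.00247491 -0.99999517]
```

View pics/s14c.png

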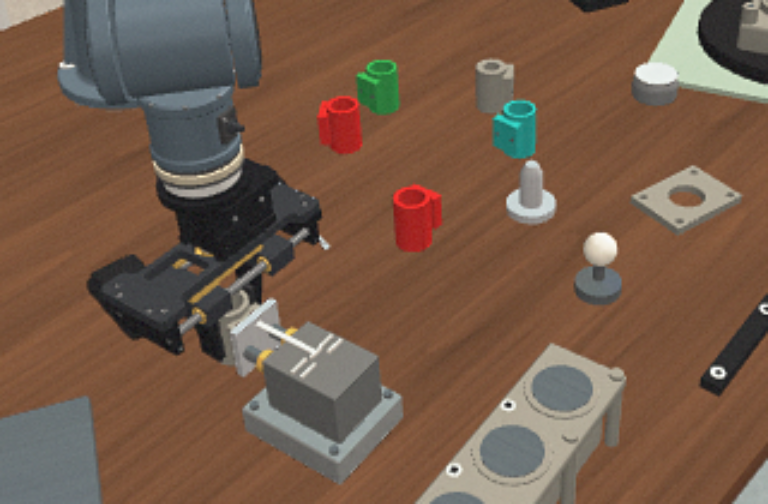

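View pics/t14.png

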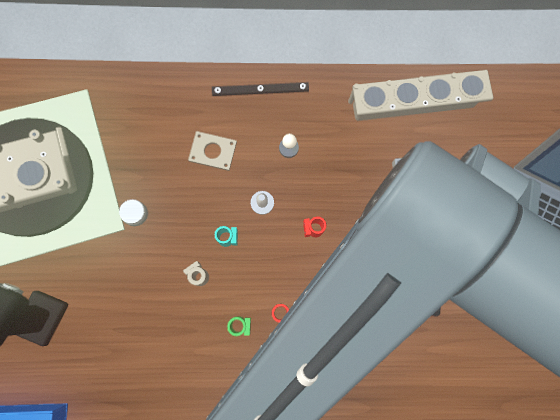

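Request:
move_arm(rows=[0.2,0,0,0,-0.001,0,1,0,0,0,0,0,0,1,0,0,0,0,0,0,1,0,0,0,0,0,0,1,0,0,0,0,0,0,1,0,0,0,0,0,0,1,0,0,0,0,0,0,1])

```text
time: 18.25
position: [0.5752, -0.2837, 0.0523]
tool_rot: [0.998, 0.056, -0.001, -0.001]
ft_force: [-11.2, -3.4, 1.4]
grip_width: 0.0394
```

```bash
python3 -c "
from f import *
rep('w15')
print(robot.hand_in())
"
```

```text
18.25 [ 0.57515285 -0.28372816  0.05228023] [-11.16989554  -3.36080097   1.37430242] [-0.6681935   1.89247409  0.02416684] toolz [-0.0012  0.0023 -1.    ] yaw 6.454160368856103
ml [23.45, 53.05]
ptr0 [38.13]
ptr1 [37.92]
mr [22.59, 52.27]
the job is handed in; nothing more can be done
None
```

I slid the wide-bored sleeve fully down onto the gauge pin and lifted it off. It is now pressed against the spring stop with the pointer at the middle of the marks. I handed the job in at about 18 s, with the arm still gripping (55 N set) and pressing.

**Fit check:** the sleeve went down without side contact. It met the shoulder at the height expected, within 0.1 mm, and I pressed it there with about 9 N. I left the narrow-bored sleeve standing.

**Last checks at the stop:**
- **Pointer:** it sits within 0.1 mm of midway between the marks in the wrist picture, so the plate is pushed in about 12 mm.
- **Force:** about 11.7 N horizontally, of which roughly 2 N is sideways friction on the plate. Relieving it had brought that close to zero, but part of it came back.
- **Position:** the tool leans about 0.15° from vertical, and the pad is about 0.3 mm off the plate's centre.
- **Squareness:** the edge measurements of pad and plate matched within about 0.2° just before contact. Once the pad was touching, the edge fit no longer worked, so I have no reading for squareness under load.
- **Other things on the desk:** nothing that shows in the final pictures looks moved. The arm hides the mouse and the screwdriver there, so I couldn't check those two; the arm only passed above them.

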